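Plug in the sprung length gauge and hold its rod at the mark

TASK

Lift the sprung length gauge out of its wooden cradle and plug its square foot fully home into the square socket of the marble gauging stand, with its rod pointing along the ruler. Then take the wooden tab at the rod's end and pull the rod out against its spring until its pointer lines up with the blade of the brass rider on the ruler. Finish while still holding it there, with the gauge still fully plugged in; leave the clamp, the jar and the wood block alone.

Things in the scene. Friction and masses are not known exactly. Their poses are not given: they have to be found in the camera images.
- gauge: Loose sprung gauge, 0.34 to 0.55 kg, standing level in the cradle. Dark steel housing 105 long (x -60 to +45), 26 wide (y), 26 mm high. Origin: at its underside (shoulder), on the plug's axis; z up, +x out along the rod. Centre of mass about 5 mm to +x of it. Gripped across the width with the TCP 22 mm above the shoulder, the fingertips stay 3 mm above the shoulder.
- plug_tip (a point): Centre of the foot of the gauge's bright steel square plug, which hangs 26 mm straight down from the shoulder, below gauge's origin. Plug 22 x 22 mm, sides along the gauge's x and y; its last 3 mm step in to 19 mm for lead.
- rod (a joint): How far the rod is pulled out of the housing, in m: 0 fully in (at the start), end stop at 0.115. Its spring draws it in with 2.1 N at 0 plus 70 N per m (8 N at 0.085); let go, it returns. The mark needs 0.040 to 0.085. The rod is steel, 10 mm across, its axis 13 mm above the shoulder.
- tab_top (a point): Middle of the top of the wooden tab on the rod's end: 12 thick (x, along the rod) x 26 wide (y) x 56 mm high, top 59 mm above the shoulder. Axes as the gauge. With the rod in it is 81 mm to +x of the gauge's origin, with 30 mm of bare rod between housing and tab. Pinched from above across the width or thickness with the TCP 12 mm below its top, the fingertips clear everything.
- pointer_tip (a point): Tip of the steel pointer, a blade 3 mm thick (x) and 4 mm high that sticks 23 mm out of the tab's -y side, 13 mm above the shoulder and 36 mm from the rod's axis, level in x with the middle of the tab. It travels with the rod.
- stand: Fixed gauging stand: marble slab 290 x 140 x 15 mm, on it a pale wood socket block 70 x 70 x 32 mm and a ruler on a wooden riser, 30 mm wide, x 60 to 210 mm, centred on y = -52, top 47 mm above the table. Origin: at table height under the socket's centre; z up, +x is the pull direction along the ruler, roughly world +y.
- socket (a point): Centre of the square hole's mouth on top of the socket block, 47 mm above the table; axes as the stand. Hole 23.8 x 23.8 mm, 29 mm deep, sides along the stand's x and y, edge chamfered 1.5 mm. Plugged fully home, the shoulder rests on the block: gauge's origin is at this point and its +x along the stand's +x.
- rider: Fixed brass rider on the ruler: foot 14 x 22 x 7 mm and an upright blade 3 mm thick (x), 16 mm high, that marks the length. Origin: on the ruler's top, in the blade's plane; axes as the stand. Pointer and blade are in line when pointer_tip has x = 0 in this frame. With the gauge home the pointer passes the blade freely, 4 mm off.
- rider_tip (a point): Upper end of the rider's blade edge that faces the rod, 10 mm to +y and 14 mm above the rider's origin: the pointer is lined up with it.
- cradle: Fixed wooden cradle: foot 120 x 70 x 8 mm, two cross blocks 18 mm thick (x), 60 mm wide, at x = -45 and +30, tops 38 mm above the table, with cheeks 5 mm high outside |y| = 16.5 mm beside the housing. The plug hangs free between them. Origin at table height under the plug, x along the gauge.
- clamp: Bystander: loose dark steel bar clamp with a red handle, lying on the far side of the stand, about 225 x 85 x 23 mm.
- jar: Bystander: loose closed amber glass jar, 56 mm across, 60 mm high.
- plane_block: Bystander: loose pale wood block 100 x 36 x 30 mm, to the left of the stand.
Mind the look-alikes: they are no part of the job. What is shaped like the gauge but orange or red is not meant.

How it is judged:
By the outcome, as a careful person would: the job done as asked, in the order asked, and still so for the second after the job is handed in, while the arm keeps its last pose, push and grip.
It also fails if it takes over 48 s, if anything falls off the work surface, if the arm or the gripper's body presses on something with over 40 N, if the wrist force passes 120 N, or if a joint passes its speed limit or range.

ROBOT

A 7-joint arm with a two-finger parallel gripper is mounted at the origin on the work surface. World frame = base frame: x ahead of the robot, y to its left, z up, the work surface at z = 0. Lengths are in m, angles in rad, forces in N, time in s.
With the tool pointing down it reaches from about 0.35 to 0.9 m from the base axis. Payload 8.1 kg.
Tool frame: the origin (TCP) lies between the finger pads, 19 mm behind the fingertips; this is the grasp point; z points along the fingers, y is the line along which they close (so a half turn about z gives the same grasp; the last joint's range is limited). The gripper opens to 92 mm and grips with 3 to 60 N. Pads are 19 mm wide; open, the fingers measure 130 mm over their backs; the gripper's body (75 mm by 190 mm) begins 47 mm behind the grasp point.
Start: joints at [1.186, 0.434, 0.025, 1.573, -0.012, 1.134, -0.075], TCP at [0.174, -0.6, 0.246] pointing down, gripper open.
Joint ranges: [-2.62, 2.62], [-0.44, 2.09], [-1.27, 1.32], [0.08, 2.57], [-1.32, 4.46], [0.12, 2], [-2.74, 2.74]. Speed limits (rad/s): [2.22, 2.22, 3.01, 3.01, 3.14, 3.14, 3.14].

INTERFACE

Orientations are given as a unit quaternion [x, y, z, w].
In Python, from plant import bot, kinematics, viewer, order gives the robot as it stands. Calls block until the motion is done:
- bot.move_to(position, orientation): joint-space move of the TCP to a pose.
- bot.movel(position, attitude=None, speed=0.15, f_stop=None): straight line of the TCP; attitude=None keeps the orientation; speed is the mean speed in m/s. With f_stop (N) it stops when the force on the tool has changed by that much, and returns True; else False.
- bot.goto_joints(angles): joint-space move.
- bot.command_gripper(opening): finger opening in m; the grip force is fixed at half the most; returns when the fingers have stopped.
- bot.sleep(seconds).
- kinematics.solve_ik(position, orientation): joint angles nearest the present ones, or None.
- viewer.get_image(name): name is "scene" or "top" or "wrist"; returns the picture (400x640x3 uint8, blue, green, red); there is no depth.
- viewer.camera_model(name): a dict with "K" (3x3 intrinsics, pixels), "rvec" (rotation vector, rad) and "tvec" (3), from world to camera coordinates, as OpenCV has them; the wrist camera has in their place "T_tool_cam" (4x4, takes a point from camera to tool coordinates, whose origin is the TCP and whose axes are the flange's). Camera axes: x right, y down, z forward; pixel columns grow to the right and rows downward; lengths in m; the calibration is good to about 2 mm. The wrist camera is an equidistant fisheye: a pixel r from the principal point sees the ray r / f radians off the axis. A picture is of the moment at which its call begins: read the wrist's pose just before it. camera_model takes no time and is no camera call.
A pose or a line that the arm cannot do raises bot.MotionError and nothing moves.
- order.finish_job(): hands the job in; it is judged then, once.
Readings, each from a call of its own:
- bot.current_t(): time.
- bot.current_joints(): joint angles.
- bot.current_qvel(): joint speeds.
- bot.current_joint_efforts(): joint torques, N m.
- bot.current_tcp_pos(): TCP position.
- bot.current_eef_rot(): TCP orientation.
- bot.current_contact_force(): force on the tool from outside, world axes, zero at the start.
- bot.current_moment(): the same for the moment, N m.
- bot.current_gripper_width(): finger opening in m.
- bot.current_gripper_force(): force on a finger pad.
Only numpy, scipy, OpenCV 4.12 (cv2) and the standard library are available. Lean on these libraries where they do the work, as an engineer would, in place of code of your own. Each camera call takes 0.05 s, during which the arm holds its last target. There are 200 camera calls.

## Working session

There is one attempt and no reset: what is moved stays moved. The work goes in short steps, each a Python script; the robot and the scene stay as the last script left them, time stands still between calls to the robot, and variables do not carry over. Pictures are saved under pics/ and viewed, at most 10 in all, crops included, and the job is handed in when it is done.

```bash
ls; mkdir -p pics
python3 - <<'E'
from plant import bot, kinematics, viewer, order
import cv2
for n in("scene","top"):
    cv2.imwrite(f"pics/{n}0.png",viewer.get_image(n)); m=viewer.camera_model(n); print(n,m)
print(viewer.camera_model("wrist"),bot.current_eef_rot(),bot.current_t())
E
```

```text
pics
scene {'K': array([[498.32339951,   0.        , 313.66602986],
       [  0.        , 498.32339951, 199.62649748],
       [  0.        ,   0.        ,   1.        ]]), 'rvec': array([ 1.33772319,  2.27648158, -0.83405046]), 'tvec': array([ 0.28020682, -0.24304918,  1.69613666])}
top {'K': array([[422.93767396,   0.        , 315.86325978],
       [  0.        , 422.93767396, 202.04932054],
       [  0.        ,   0.        ,   1.        ]]), 'rvec': array([ 2.14511343, -2.18559572,  0.11193269]), 'tvec': array([-0.01091701,  0.5311161 ,  1.14556039])}
{'K': array([[309.70691629,   0.        , 321.84772047],
       [  0.        , 309.70691629, 197.53320234],
       [  0.        ,   0.        ,   1.        ]]), 'T_tool_cam': array([[ 5.83851513e-04, -9.52862884e-01, -3.03400699e-01,
         8.26290995e-02],
       [ 9.99999829e-01,  5.64253592e-04,  1.52257752e-04,
         1.47760640e-04],
       [ 2.61141738e-05, -3.03400736e-01,  9.52863050e-01,
        -1.39392175e-01],
       [ 0.00000000e+00,  0.00000000e+00,  0.00000000e+00,
         1.00000000e+00]])} [ 9.90093920e-01  1.40404971e-01 -1.69511985e-04 -6.67170031e-04] 0.1
```

View pics/top0.png

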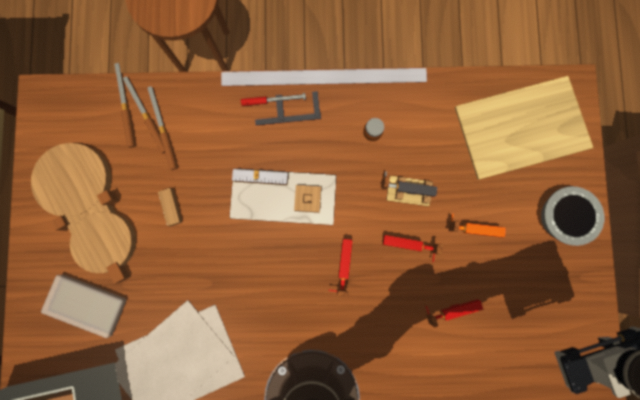

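View pics/scene0.png

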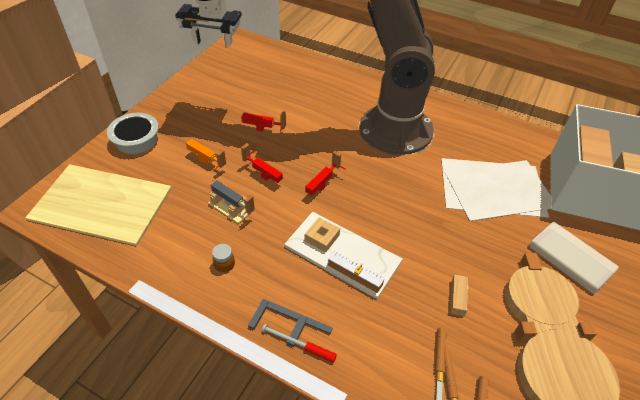

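Top view: the dark steel gauge sits in its pale cradle at (412,188), with its rod and tab to the left at (386,182). The look-alikes are orange at (483,229) and red at (408,242), (345,258) and (461,310). Only the one at (412,188) is dark steel in a wooden cradle, so it fits. The stand is at (283,197), with the socket at (308,198) and the rider at (257,175).

```bash
cat > h.py <<'E'
from plant import bot, kinematics, viewer, order
import numpy as np, cv2
from scipy.spatial.transform import Rotation as R
def quat(yaw):  # tool down; tool x axis at world angle yaw
    c,s=np.cos(yaw),np.sin(yaw)
    return R.from_matrix(np.array([[c,s,0],[s,-c,0],[0,0,-1]])).as_quat()
def ray(name,uv,pose=None):
    m=viewer.camera_model(name);K=m["K"]
    if name!="wrist":
        Rm=cv2.Rodrigues(m["rvec"])[0];d=np.linalg.inv(K)@[uv[0],uv[1],1]
        return -Rm.T@m["tvec"],Rm.T@d
    p,q=pose;a=(np.array(uv)-K[:2,2])/K[0,0];r=np.linalg.norm(a)+1e-12
    d=np.r_[a/r*np.sin(r),np.cos(r)];T=m["T_tool_cam"];Rt=R.from_quat(q).as_matrix()
    return np.array(p)+Rt@T[:3,3],Rt@T[:3,:3]@d
def onz(name,uv,z,pose=None):
    o,d=ray(name,uv,pose);return o+d*(z-o[2])/d[2]
def proj(name,X,pose=None):
    m=viewer.camera_model(name);K=m["K"]
    if name!="wrist": return cv2.projectPoints(np.array([X],float),m["rvec"],m["tvec"],K,None)[0].ravel()
    p,q=pose;T=m["T_tool_cam"];Rt=R.from_quat(q).as_matrix()
    c=T[:3,:3].T@(Rt.T@(np.array(X)-p)-T[:3,3]);n=np.hypot(c[0],c[1]);th=np.arctan2(n,c[2])
    return K[:2,2]+K[0,0]*th*c[:2]/n
def shot(fn):
    pose=(np.array(bot.current_tcp_pos()),np.array(bot.current_eef_rot()))
    im=viewer.get_image("wrist");cv2.imwrite(fn,im);return im,pose
E
python3 - <<'E'
from h import *
im=cv2.imread("pics/top0.png");cv2.imwrite("pics/crop.png",cv2.resize(im[160:270,220:440],None,fx=3.6,fy=3.6,interpolation=cv2.INTER_CUBIC))
for n,uv,z in [("housing",(415,188),.064),("tab",(386,181),.097),("socket",(308,198),.047),("rider",(257,175),.055),("clamp",(285,105),.02),("jar",(374,127),.06)]: print(n,onz("top",uv,z).round(3))
print(R.from_quat(bot.current_eef_rot()).as_matrix().round(2))
E
```

```text
housing [ 0.56  -0.289  0.064]
tab [ 0.576 -0.206  0.097]
socket [0.54  0.    0.047]
rider [0.605 0.138 0.055]
clamp [0.813 0.062 0.02 ]
jar [ 0.732 -0.185  0.06 ]
[[ 0.96  0.28 -0.  ]
 [ 0.28 -0.96  0.  ]
 [-0.   -0.   -1.  ]]
```

View pics/crop.png

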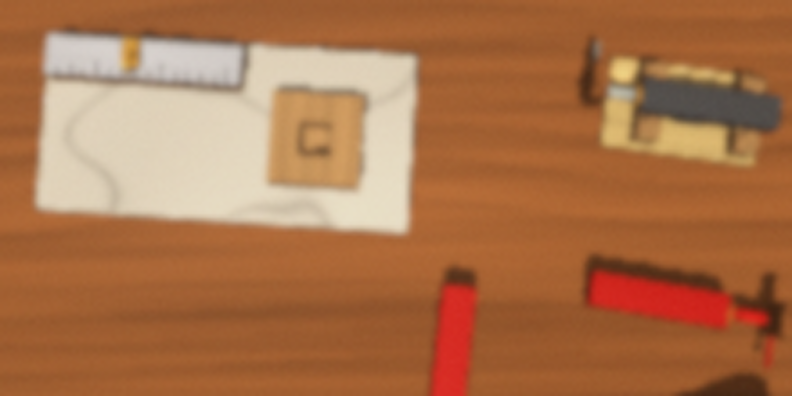

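The crop confirms it: dark housing in a wooden cradle with the tab on the left, and the brass rider on the ruler at crop (130,52). Next I take wrist views of both.

Run:
```python
from h import *
bot.move_to([.56,.02,.24],quat(np.radians(86)));a,pa=shot("pics/w_st.png")
bot.move_to([.565,-.265,.22],quat(np.radians(82)));b,pb=shot("pics/w_ga.png")
np.savez("poses.npz",pa0=pa[0],pa1=pa[1],pb0=pb[0],pb1=pb[1])
cv2.imwrite("pics/both.png",np.vstack([a[:300],b[:300]]) )
print(bot.current_t(),pb)
```

```text
3.8833 (array([ 0.56571293, -0.26259751,  0.2203544 ]), array([ 7.53817272e-01,  6.57083687e-01,  7.10600125e-04, -2.11386598e-04]))
```

View pics/both.png

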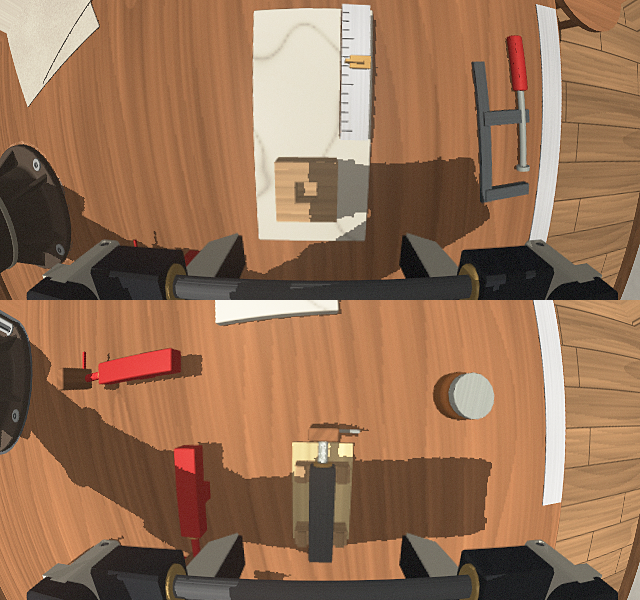

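The upper picture shows the stand: socket hole (306,191), block corners about (275,157)–(337,221), rider (357,62). The lower picture shows the gauge housing at (322,510), the tab at (323,434) and the pointer at (358,431). I'll enlarge these to pick corners.

Run:
```python
from h import *
a=cv2.imread("pics/w_st.png");b=cv2.imread("pics/w_ga.png")
f=lambda im,x,y,w,h,s:cv2.resize(im[y:y+h,x:x+w],None,fx=s,fy=s,interpolation=cv2.INTER_CUBIC)
L=f(a,265,148,80,80,4.8)   # 384x384
M=f(a,335,30,60,70,3)     # 180x210
G=f(b,285,120,90,150,4) # 360x600
G=cv2.convertScaleAbs(G,alpha=1.6)
c=np.zeros((600,760,3),np.uint8);c[:384,:384]=L;c[385:595,:180]=M;c[:600,390:750]=G
cv2.imwrite("pics/z.png",c)
```

```text
(no output)
```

View pics/z.png

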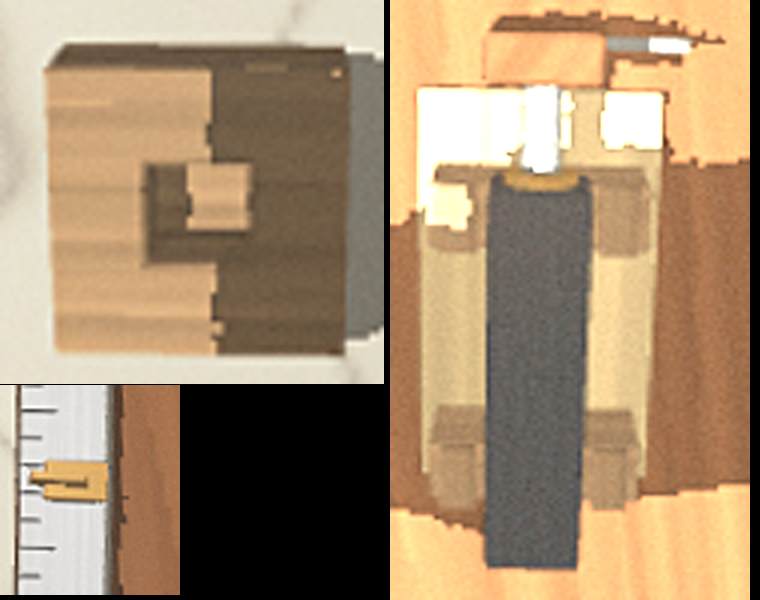

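```bash
cat > meas.py <<'E'
from h import *
P=np.load("poses.npz");pa=(P["pa0"],P["pa1"]);pb=(P["pb0"],P["pb1"])
A=lambda x,y:((x+.5)/4.8-.5+265,(y+.5)/4.8-.5+148)
Rr=lambda x,y:((x+.5)/3-.5+335,(y-385+.5)/3-.5+30)
G=lambda x,y:((x-390+.5)/4-.5+285,(y+.5)/4-.5+120)
def quad(pts,z,pose,f):
    q=np.array([onz("wrist",f(*p),z,pose)[:2] for p in pts])  # TL TR BR BL, up=+x
    e=[np.linalg.norm(q[i]-q[i-3]) for i in range(4)]
    x=(q[0]+q[1]-q[2]-q[3]);y=q[0]+q[3]-q[1]-q[2]
    print("c",q.mean(0).round(4),"sides",np.round(e,4),"yawx",np.degrees(np.arctan2(x[1],x[0])).round(2),"yawy-90",(np.degrees(np.arctan2(y[1],y[0]))-90).round(2));return q
if __name__=="__main__":
    quad([(46,68),(347,70),(345,354),(56,354)],.047,pa,A)
    quad([(143,163),(250,163),(250,265),(143,265)],.047,pa,A)
    quad([(490,186),(592,183),(577,568),(486,566)],.064,pb,G)
    quad([(485,33),(605,30),(605,84),(485,80)],.097,pb,G)
    for p in [(31,481),(62,484),(108,481)]:print("rider",onz("wrist",Rr(*p),.061,pa).round(4))
    print("pointer",onz("wrist",G(692,46),.051,pb).round(4))
    # top-cam checks
E
python3 meas.py
```

```text
c [0.5411 0.0024] sides [0.0688 0.0694 0.07   0.0704] yawx 85.82 yawy-90 85.68
c [0.5408 0.0027] sides [0.0248 0.0249 0.0253 0.0249] yawx 85.02 yawy-90 85.88
c [ 0.5609 -0.294 ] sides [0.0249 0.1061 0.0248 0.1048] yawx 80.82 yawy-90 82.34
c [ 0.5748 -0.2077] sides [0.0254 0.0116 0.0255 0.0101] yawx 82.27 yawy-90 81.98
rider [0.5924 0.141  0.061 ]
rider [0.6027 0.1395 0.061 ]
rider [0.6185 0.14   0.061 ]
pointer [ 0.6112 -0.2144  0.051 ]
```

Run:
```python
from h import *
y=np.radians(81.2);q=quat(y);g=[.5621,-.287]
bot.command_gripper(.065)
bot.move_to([*g,.13],q);bot.sleep(.2);print(np.round(bot.current_tcp_pos(),4))
print(bot.movel([*g,.060],speed=.08,f_stop=8));bot.sleep(.2);print(np.round(bot.current_tcp_pos(),4),np.round(bot.current_contact_force(),2))
bot.command_gripper(0);print(bot.current_gripper_width(),bot.current_gripper_force(),np.round(bot.current_contact_force(),2),np.round(bot.current_tcp_pos(),4))
bot.movel([*g,.15],speed=.12);bot.sleep(.2)
print(np.round(bot.current_contact_force(),2),np.round(bot.current_moment(),2),bot.current_gripper_width(),bot.current_t())
a,pa=shot("pics/w_held.png");np.savez("ph.npz",p=pa[0],q=pa[1]);print(pa)
cv2.imwrite("pics/z2.png",cv2.convertScaleAbs(cv2.resize(a[100:300,220:420],None,fx=3,fy=3,interpolation=cv2.INTER_CUBIC),alpha=1.5))
```

```text
[ 0.5638 -0.2866  0.1325]
False
[ 0.5624 -0.2871  0.0605] [-0.35 -0.4  -0.63]
0.025715756809636964 29.97452437877655 [-0.97 -0.58  0.5 ] [ 0.562 -0.287  0.06 ]
[-0.87  0.66 -4.16] [-0.07 -0.11 -0.02] 0.025635932241824592 8.2167
(array([ 0.56164544, -0.28683991,  0.14908369]), array([ 7.59257001e-01,  6.50790451e-01, -2.83160659e-04, -7.18283075e-04]))
```

View pics/z2.png

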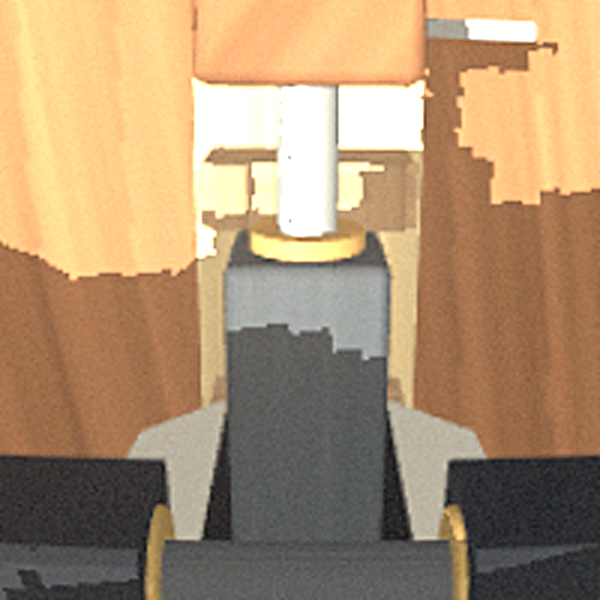

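The gauge is held level and square in the gripper. Its front top edge runs from (228,265) to (388,265) in the crop, and the pointer tip is at (538,30).

Run:
```python
from h import *
P=np.load("ph.npz");po=(P["p"],P["q"]);M=R.from_quat(po[1]).as_matrix();print("tool yaw",np.degrees(np.arctan2(M[1,0],M[0,0])),"tilt",M[2].round(4))
Z=lambda x,y:((x+.5)/3-.5+220,(y+.5)/3-.5+100)
for n,p,dz in [("L",(228,265),.004),("R",(388,265),.004),("nearL",(232,540),.004),("nearR",(380,540),.004),("ptr",(538,30),-.009)]:
    X=onz("wrist",Z(*p),po[0][2]+dz,po);print(n,(M.T@(X-po[0])*1000).round(1))
print(kinematics.solve_ik([.541,.0025,.069],quat(np.radians(85.8))))
```

```text
tool yaw 81.20245816462484 tilt [ 5.0e-04 -1.5e-03 -1.0e+00]
L [ 43.9 -11.8  -4. ]
R [43.9 12.5 -4. ]
nearL [ -5.1 -12.6  -4. ]
nearR [-5.1 12.8 -4. ]
ptr [79.7 37.4  9. ]
[ 0.31086768  0.58817515 -0.57608864  1.92620537  0.45483879  0.75872829
 -0.59893653]
```

Run:
```python
from h import *
q=quat(np.radians(85.8));g=[.5411,.0038]
bot.movel([*g,.14],q,speed=.15);bot.movel([*g,.103],speed=.1);bot.sleep(.3)
print(np.round(bot.current_tcp_pos(),4),np.round(bot.current_contact_force(),2))
s=bot.movel([*g,.069],speed=.03,f_stop=15);bot.sleep(.2)
print(s,np.round(bot.current_tcp_pos(),4),np.round(bot.current_contact_force(),2),np.round(bot.current_moment(),2),bot.current_gripper_width(),bot.current_t())
```

```text
[0.5414 0.0038 0.1035] [-0.33  0.43 -5.09]
False [0.5412 0.0038 0.0691] [-0.78 -0.61 -4.73] [-0.09 -0.1   0.04] 0.0259497961552806 12.6583
```

Run:
```python
from h import *
g=[.5411,.0038]
s=bot.movel([*g,.064],speed=.02,f_stop=14);bot.sleep(.1)
print(s,np.round(bot.current_tcp_pos(),4),np.round(bot.current_contact_force(),2))
bot.command_gripper(.06);bot.sleep(.1);bot.movel([*g,.16],speed=.15)
q=quat(np.radians(85.8));bot.move_to([.556,.02,.22],q);bot.sleep(.2)
a,pa=shot("pics/w_in.png");np.savez("pin.npz",p=pa[0],q=pa[1]);print(pa,bot.current_t())
cv2.imwrite("pics/z3.png",cv2.convertScaleAbs(cv2.resize(a[20:260,250:400],None,fx=2.5*1,fy=2.5,interpolation=cv2.INTER_CUBIC),alpha=1.4))
```

```text
True [0.5412 0.0038 0.0686] [-1.1  -0.39  4.83]
(array([0.55499225, 0.01933787, 0.21841315]), array([ 0.7326664 ,  0.68058631, -0.00124613, -0.00081908])) 15.2
```

View pics/z3.png

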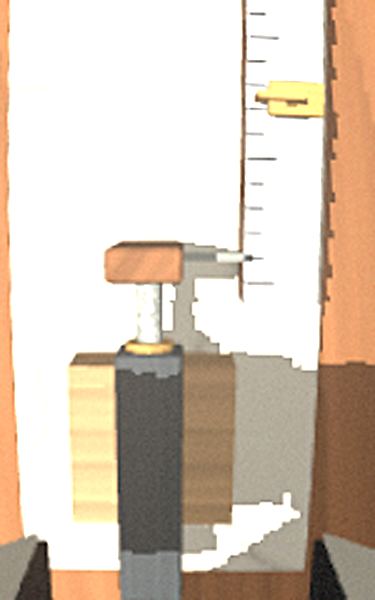

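The gauge is seated: contact came at TCP z 0.0686, and the shoulder rests on the block. In the crop the pointer tip is at (250,258), the rider blade tip at (256,98) and the tab top at (145,262).

Run:
```python
from h import *
from meas import quad
P=np.load("pin.npz");po=(P["p"],P["q"])
Z=lambda x,y:((x+.5)/2.5-.5+250,(y+.5)/2.5-.5+20)
quad([(105,249),(184,249),(183,283),(105,283)],.106,po,Z)
quad([(117,373),(182,373),(183,545),(118,545)],.073,po,Z)
quad([(69,365),(234,365),(232,523),(73,523)],.047,po,Z)
yw=np.radians(85.8);ex=np.array([np.cos(yw),np.sin(yw)]);ey=np.array([-ex[1],ex[0]]);s=np.array([.541,.0026])
for n,p,z in [("ptr",(250,258),.060),("ridertip",(256,98),.061),("bladefar",(305,101),.063)]:
    X=onz("wrist",Z(*p),z,po)[:2];print(n,X.round(4),((X-s)@ex).round(4),((X-s)@ey).round(4))
# rider from top & first wrist
o,d=ray("top",(257,175));X=onz("top",(257,175),.058)[:2];print("top",(X-s)@ex,(X-s)@ey)
im=cv2.imread("pics/w_st.png");h=cv2.cvtColor(im,cv2.COLOR_BGR2HSV);m=cv2.inRange(h[30:100,335:395],(15,120,100),(32,255,255))
print(np.argwhere(m).mean(0)+[30,335])
```

```text
c [0.5478 0.0829] sides [0.0255 0.0111 0.0254 0.0112] yawx 84.57 yawy-90 85.41
c [0.5418 0.0047] sides [0.0245 0.071  0.0264 0.0711] yawx 85.41 yawy-90 85.91
c [0.5413 0.0027] sides [0.0679 0.0703 0.0698 0.0707] yawx 85.52 yawy-90 85.87
ptr [0.5859 0.0797] 0.0802 -0.0391
ridertip [0.5921 0.1413] 0.1421 -0.0408
bladefar [0.6103 0.1392] 0.1413 -0.0591
top 0.13977799142979444 -0.053679288011004835
[ 61.364 359.524]
```

Run:
```python
from h import *
yw=np.radians(85.6);q=quat(yw);ex=np.array([np.cos(yw),np.sin(yw)]);g=np.array([.5475,.0832])
bot.move_to([*g,.15],q);bot.sleep(.2)
print(bot.movel([*g,.094],speed=.08,f_stop=8));bot.sleep(.2);print(np.round(bot.current_tcp_pos(),4))
bot.command_gripper(0);print(bot.current_gripper_width(),np.round(bot.current_contact_force(),2),np.round(bot.current_tcp_pos(),4))
bot.movel([*(g+.060*ex),.094],speed=.04);bot.sleep(.4)
print(np.round(bot.current_tcp_pos(),4),bot.current_gripper_width(),np.round(bot.current_contact_force(),2),bot.current_t())
a,pa=shot("pics/w_p.png");np.savez("pp.npz",p=pa[0],q=pa[1]);cv2.imwrite("pics/s_p.png",viewer.get_image("scene"));cv2.imwrite("pics/t_p.png",viewer.get_image("top"))
s=cv2.imread("pics/s_p.png");f=lambda im,k:cv2.convertScaleAbs(cv2.resize(im,None,fx=k,fy=k,interpolation=cv2.INTER_CUBIC),alpha=1.3)
c=np.zeros((600,800,3),np.uint8);x=f(a[60:260,270:400],3);c[:600,:390]=x;x=f(s[200:300,280:410],3);c[:300,400:790]=x
x=f(cv2.imread("pics/t_p.png")[150:230,225:340],3);c[310:550,400:745]=x
cv2.imwrite("pics/z4.png",c)
```

```text
False
[0.5478 0.0833 0.0945]
0.025773497826278215 [-0.46  0.09  0.28] [0.5475 0.0832 0.094 ]
[0.552  0.1427 0.0938] 0.02587891146349654 [ 1.04 -5.74 -1.45] 19.6083
```

View pics/z4.png

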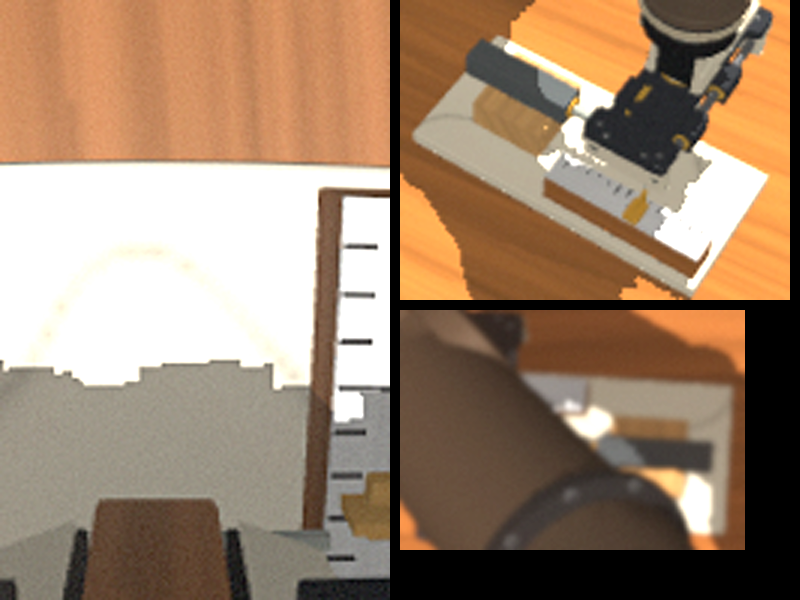

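The wrist panel shows the tab gripped, the pointer at about (275–330,538) and the rider at about (340–390,475–535). The spring force of 5.7 N matches a 60 mm pull. I'll enlarge the pointer and rider.

Run:
```python
from h import *
a=cv2.imread("pics/w_p.png")
cv2.imwrite("pics/z5.png",cv2.convertScaleAbs(cv2.resize(a[205:255,350:420],None,fx=10,fy=10,interpolation=cv2.INTER_CUBIC),alpha=1.5))
```

```text
(no output)
```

View pics/z5.png

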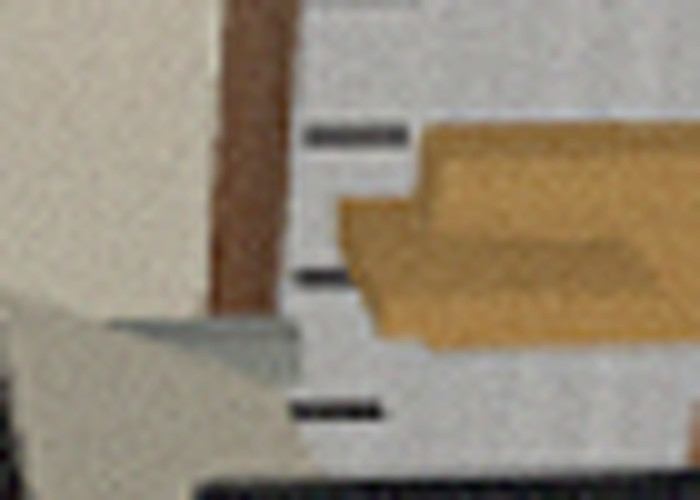

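Run:
```python
from h import *
P=np.load("pp.npz");po=(P["p"],P["q"]);print(po)
Z=lambda x,y:((x+.5)/10-.5+350,(y+.5)/10-.5+205)
yw=np.radians(85.8);ex=np.array([np.cos(yw),np.sin(yw)]);ey=np.array([-ex[1],ex[0]]);s=np.array([.541,.0026])
l=lambda X:(((X[:2]-s)@ex*1000).round(1),((X[:2]-s)@ey*1000).round(1))
for n,p,z in [("foot front top",(425,155),.054),("foot front bot",(430,125),.047),("blade bot front?",(340,200),.047),("  same",(340,200),.054),("blade top rear",(380,338),.063),("blade top front",(370,292),.063),
 ("foot rear",(430,350),.054),("foot rear top63",(430,350),.063),("ptr bot front",(298,322),.058),("ptr top front",(298,350),.062),("ptr lower right",(300,385),.062)]:
    print(n,z,l(onz("wrist",Z(*p),z,po)))
def pz(x,y,z): 
    u=proj("wrist",np.r_[s+x*ex+y*ey,z],po);return ((u-[350,205]+.5)*10-.5).round(0)
for x in (.1415,):
    for dx in(-.0015,.0015):
        for z in(.047,.054,.063): print("blade",dx,z,pz(x+dx,-.042,z),"foot" ,pz(x+dx*14/3,-.042,z))
for dx in(-.0015,.0015):
    for z in(.058,.062): print("ptr",dx,z,pz(.1405+dx,-.036,z))
```

```text
(array([0.55199434, 0.14272836, 0.09375251]), array([ 7.33761661e-01,  6.79406712e-01, -5.41147155e-04,  2.25319754e-04]))
foot front top 0.054 (np.float64(150.8), np.float64(-45.4))
foot front bot 0.047 (np.float64(150.1), np.float64(-47.3))
blade bot front? 0.047 (np.float64(144.9), np.float64(-41.6))
  same 0.054 (np.float64(147.8), np.float64(-40.1))
blade top rear 0.063 (np.float64(142.3), np.float64(-41.3))
blade top front 0.063 (np.float64(145.4), np.float64(-40.4))
foot rear 0.054 (np.float64(137.1), np.float64(-46.9))
foot rear top63 0.063 (np.float64(141.4), np.float64(-44.6))
ptr bot front 0.058 (np.float64(141.2), np.float64(-37.1))
ptr top front 0.062 (np.float64(141.1), np.float64(-36.4))
ptr lower right 0.062 (np.float64(138.7), np.float64(-36.7))
blade -0.0015 0.047 [341. 267.] foot [335. 342.]
blade -0.0015 0.054 [361. 311.] foot [354. 387.]
blade -0.0015 0.063 [388. 371.] foot [381. 450.]
blade 0.0015 0.047 [344. 226.] foot [350. 149.]
blade 0.0015 0.054 [364. 268.] foot [371. 189.]
blade 0.0015 0.063 [392. 328.] foot [399. 246.]
ptr -0.0015 0.058 [279. 353.]
ptr -0.0015 0.062 [289. 381.]
ptr 0.0015 0.058 [282. 310.]
ptr 0.0015 0.062 [293. 337.]
```

Run:
```python
from h import *
yw=np.radians(85.6);ex=np.array([np.cos(yw),np.sin(yw)]);g=np.array([.5475,.0832])+.0637*ex
pr=lambda:print(np.round(bot.current_tcp_pos(),4),np.round(bot.current_contact_force(),2),np.round(bot.current_moment(),2),bot.current_gripper_width(),bot.current_t())
pr();bot.movel([*g,.094],speed=.02);bot.sleep(.3);pr()
bot.movel([*g,.0933],speed=.01);bot.sleep(.4);pr()
a,pa=shot("pics/w_p2.png");np.savez("pp2.npz",p=pa[0],q=pa[1]);s=viewer.get_image("scene");cv2.imwrite("pics/s_p2.png",s)
f=lambda im,k:cv2.convertScaleAbs(cv2.resize(im,None,fx=k,fy=k,interpolation=cv2.INTER_CUBIC),alpha=1.5)
c=np.zeros((600,800,3),np.uint8);x=f(a[215:275,350:420],8);c[:480,:560]=x[:480]
x=f(a[215:275,280:355],3);c[420:600,575:800]=x;x=f(s[205:275,285:358],3);c[0:210,565:784]=x
cv2.imwrite("pics/z6.png",c)
```

```text
[0.552  0.1428 0.0938] [ 0.52 -6.44 -0.74] [-1.34 -0.32  0.08] 0.02569653968653742 19.7583
[0.5522 0.1464 0.0937] [ 0.16 -6.16 -1.03] [-1.41 -0.29  0.07] 0.025462621661748223 20.3917
[0.5523 0.1463 0.0932] [ 0.09 -7.42  0.65] [-1.68 -0.2   0.02] 0.025880407146127552 21.0417
```

View pics/z6.png

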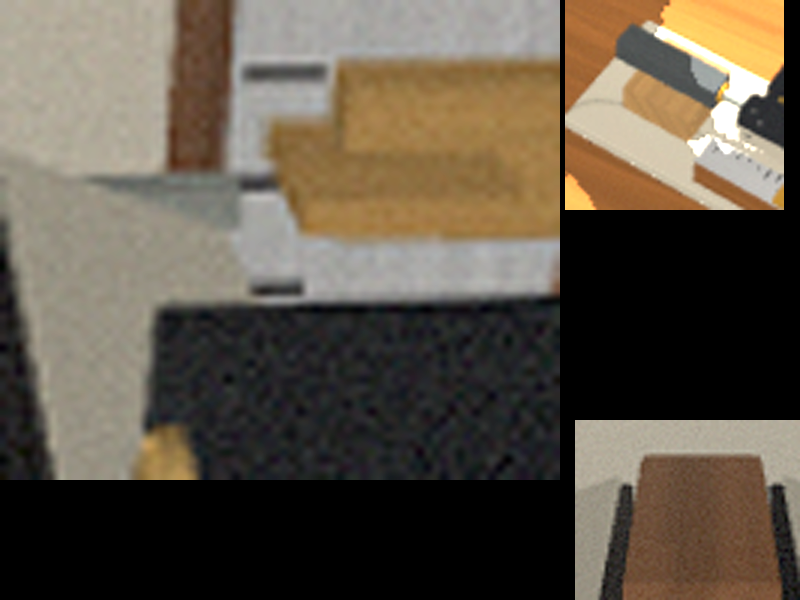

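The gauge lies flat on the block. The pointer tip runs from (238,175) to (238,228), beside the blade edge from (272,122) to (303,235). Now to compute the remaining offset.

Run:
```python
from h import *
P=np.load("pp2.npz");po=(P["p"],P["q"])
Z=lambda x,y:((x+.5)/8-.5+350,(y+.5)/8-.5+215)
yw=np.radians(85.8);ex=np.array([np.cos(yw),np.sin(yw)]);ey=np.array([-ex[1],ex[0]]);s=np.array([.541,.0026])
for n,p,z,c in [("foot front bot",(335,60),.047,-7),("blade bot front",(272,122),.047,-1.5),("blade top rear",(303,235),.063,1.5),("ptr bot front",(238,175),.058,-1.5),("ptr top rear",(238,228),.062,1.5)]:
    X=onz("wrist",Z(*p),z,po)[:2]-s;print(n,(X@ex*1000+c).round(2),(X@ey*1000).round(1))
```

```text
foot front bot 143.33 -46.7
blade bot front 143.35 -41.8
blade top rear 143.8 -41.4
ptr bot front 143.7 -36.9
ptr top rear 144.03 -36.4
```

Run:
```python
from h import *
yw=np.radians(85.6);ex=np.array([np.cos(yw),np.sin(yw)]);g=np.array([.5475,.0832])+.0633*ex
bot.movel([*g,.0933],speed=.01);bot.sleep(.5)
print(np.round(bot.current_tcp_pos(),4),np.round(bot.current_contact_force(),2),bot.current_gripper_width(),bot.current_t())
print(order.finish_job())
```

```text
[0.5522 0.1459 0.0932] [-0.67 -5.91  0.37] 0.025868667460263953 21.8917
the job is handed in; nothing more can be done
None
```

I handed the job in at 21.9 s: the gauge is fully plugged into the stand, and the arm is holding the rod out about 63 mm with its pointer on the rider's blade. My last image put the pointer about 0.3 mm past the blade, so I eased it back 0.4 mm and did not measure again.

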